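# Set the jar lane guide to its marked stop

## Robot

A 7-joint arm with a two-finger parallel gripper is mounted at the origin on the work surface. World frame = base frame: x ahead of the robot, y to its left, z up, the work surface at z = 0. Lengths are in m, angles in rad, forces in N, time in s.
With the tool pointing down it reaches from about 0.4 to 0.85 m from the base axis. Payload 4.5 kg.
Tool frame: the origin (TCP) lies at the very end of the fingers, on their centre line; the grasp point (between the pads) lies 19 mm behind it (env.hold_point_z is the distance from the TCP to the grasp point, in m); x points along the fingers, z is the direction in which the jaws open and shut, and the axes are right-handed (so a half turn about x gives the same grasp; the last joint's range is limited). The gripper opens to 88 mm and grips with 3 to 60 N. Pads are 18 mm wide; open, the fingers measure 123 mm over their backs; the gripper's body (75 mm by 187 mm) begins 45 mm behind the grasp point.
Start: joints at [-1.25, 0.689, -0.195, 1.565, 0.157, 0.902, -0.215], TCP at [0.177, 0.6, 0.239] pointing down, gripper open.
Joint ranges: [-3.01, 3.01], [-0.46, 2.08], [-1.47, 1.51], [0.13, 2.56], [-1, 4.14], [0.04, 2.09], [-2.66, 2.66]. Speed limits (rad/s): [2.57, 2.57, 3.14, 3.14, 3.14, 3.14, 3.14].

## Interface

Orientations are given as a rotation vector (axis times angle).
In Python, from plant import env gives the robot as it stands.
- The arm moves only by the shell command python3 -m pendant 'ROWS' [FORCE]. ROWS is JSON, a list that holds one entry, the list of rows, each a list of 7 numbers: the turn, a rotation vector about the tool's x, y, z scaled (see below), then the shift along the tool's x, y, z scaled (see below), then the gripper command: -1 is fully open, 1 is shut, values between are in proportion. In form: [[[rx, ry, rz, x, y, z, gripper], ...]]. A call has 1 to 12 rows; each row shifts and turns the commanded pose from where the row before left it, along the tool's axes as they then stand; what a row does not reach is not made up. The controller multiplies each number of a shift by 0.075 m and each number of a turn by 0.5 rad. A row lasts 1/12 s, in which the tool goes at most 41.7 mm and 7.16 degrees, less where a joint would pass 70% of its speed; a pose out of reach is approached as far as the arm can. A call with a number of a shift or a turn outside -1 to 1 is refused whole. A call with a gripper value outside its range is refused whole. The fingers move at their own pace and stop on an object; FORCE is the grip in N (left out, the last holds). Time passes only in rows, so rows that do not move let the fingers close. It gives the time, the measured TCP pose, the force and the opening at its end, in the units of the state.
- env.observe(): the state, without advancing time (a new reading comes with each control period).
- env.read_camera(name): name is "scene" or "top" or "wrist"; returns (picture, depth): 384x512x3 uint8, blue, green, red; 384x512 float32, m along the optical axis (not along the pixel's ray), 0 where there is no reading.
- env.get_calibration(name): a dict with "mtx" (3x3 intrinsics, pixels), "dist" ([k1, k2, p1, p2, k3] as OpenCV has them; the pictures are not rectified), "camera_from_world" (4x4, takes a point from world to camera coordinates); the wrist camera has in their place "mount" (4x4, takes a point from camera to tool coordinates, whose origin is the TCP and whose axes are the tool frame's). Camera axes: x right, y up, looking along -z (the intrinsics and any distortion apply to the point x, -y, -z); pixel columns grow to the right and rows downward; lengths in m; the calibration is good to about 2 mm. A picture is of the moment at which its call begins: read the wrist's pose just before it. get_calibration takes no time and is no camera call.
- env.sign_off(): hands the job in, once; it reports no verdict.
The state is a dict: "time": time; "joints": joint angles; "qvel": joint speeds; "joint_efforts": joint torques, N m; "eef_pos": TCP position; "orientation": TCP orientation; "ft_force": force on the tool from outside, world axes, zero at the start; "ft_torque": the same for the moment, N m; "opening": finger opening in m.
Only numpy, scipy, OpenCV 4.12 (cv2) and the standard library are available. Lean on these libraries where they do the work, as an engineer would, in place of code of your own. Each camera call takes 0.05 s, during which the arm holds its last target.

## Task

Set the jar lane guide: press down the rubber pad in the middle of the sliding carriage to free its brake, and with the pad kept down push the carriage along its rail right up against the marked stop, the one carrying the round pin head (it may be at either end). Then let the pad spring up. Use the fingertips only: nothing is to be gripped or lifted, and leave the jars and the label roll where they stand.

Things in the scene. Friction and masses are not known exactly. Their poses are not given: they have to be found in the camera images.
- fixture: fixed lane-guide fixture: aluminium bed 250 x 440 x 12 mm, dark rail along its y axis (36 mm wide, top 34 mm above the bench), white fixed guide at its -y end (x 50 to 200 mm, top 47 mm above the bench). Origin on the bench surface under the middle of the rail; x across the rail to the side of the white guides (bed from x -45 to 205 mm), y along the rail, z up.
- carriage (a joint): carriage position, m, along the fixture's y axis, 0 midway, growing to +y; starts within 0.03 of 0; the stops limit it. With the pad up a friction brake holds it against pushes up to about 14 N, and forcing it along so is a fault; with the pad down it slides at about 2 N (feels like 2.5 kg) and stays where it is left.
- carriage_mid (a point): middle of the aluminium carriage, level with its shoulder tops, 70 mm above the bench; axes as the fixture's. 56 mm across (x), 100 mm along the rail (y); a raised shoulder 22 mm long at each end, between them a pocket 56 mm long, open to both x sides, floored by the pad. A white guide bar 12 mm thick reaches from it to x = 200 mm at y = -40 mm, top 55 mm above the bench.
- pad_top (a point): centre of the top of the ribbed black rubber pad in the carriage's pocket, over the rail's centre line; pad 48 mm in x (-22 to +26 mm of this point), 52 mm in y. 60 mm above the bench when up, 10 mm below the shoulder tops. Moves with the carriage and the pad; its axes tilt a little with the pad.
- pad (a joint): angle (rad) of the pad about its hinge, a steel barrel along the rail 34 mm to +x of the carriage's middle. -0.083 up (level), 0 with the middle 3 mm down: here the brake is free; 0.11 fully down (6.5 mm). It springs up by itself; pushing its middle takes up to 13 N for the first 3 mm, then 13 to 15 N. Keep it 4 to 6 mm down while pushing; below -0.05 counts as up.
- marked_stop: the marked stop: fixed aluminium block astride the rail, 56 mm across x 24 mm along the rail, top 72 mm above the bench, with a dark steel pin on it that ends in a flat round head 36 mm wide, its top 89 mm above the bench. It stands on the rail's centre line, 125 to 155 mm from the middle, at either end. Origin at its centre, 36 mm above the bench, just over the rail; y along the rail. With the carriage butted against it, their centres are 62 mm apart.
- plain_stop: the other stop, at the other end of the rail: the same fixed block without pin or head, top 72 mm above the bench. Same origin. Not to be used.
- jar_a: loose amber jar with black lid, 62 mm wide, 85 mm tall, standing on the bench on the robot's side of the fixture, towards its +y end; origin at the centre of its underside.
- jar_b: loose jar like jar_a, towards the fixture's -y end; origin at the centre of its underside.
- label_roll: loose paper label roll, 90 mm wide, 40 mm tall with a 40 mm hole, lying flat on the bench beyond the fixture's +y end; origin at the centre of its underside.

How it is judged:
On the way, in this order (a step that is already met when the one before it is completed fails the run):
1. the pad is pressed down, the carriage still well away from the marked stop (value of joint pad above 0 rad and horizontal distance between carriage_mid and marked_stop above 0.077 m), for 0.05 s.
2. the carriage stands against the marked stop (horizontal distance between carriage_mid and marked_stop below 0.065 m), for 0.1 s.
At the end, for the whole second after the job is handed in: the carriage rests against the marked stop (centres at most 65 mm apart, 62 mm when butted), its pad sprung up again (joint pad below -0.05), and jars and label roll are within 20 mm of where they stood (horizontal distance between carriage_mid and marked_stop below 0.065 m and value of joint pad below -0.05 rad and velocity of joint carriage between -0.005 and 0.005 m/s and distance of each of jar_a, jar_b, label_roll from where it was at the start of the episode below 0.02 m); the robot touches nothing.
It fails at once if the carriage is forced along with its pad up and the brake on (value of joint pad below -0.05 rad and (velocity of joint carriage above 0.015 m/s or velocity of joint carriage below -0.015 m/s)).
It fails at once if a jar or the label roll is lifted, toppled or pushed away (distance of any of jar_a, jar_b, label_roll from where it was at the start of the episode above 0.02 m or height (world z) of any of jar_a, jar_b, label_roll above 0.01 m or angle between any of jar_a, jar_b, label_roll's own z axis and vertical above 0.4 rad).
It also fails if it takes over 38 s, if anything falls off the work surface, if the arm or the gripper's body presses on something with over 40 N, if the wrist force passes 120 N, or if a joint passes its speed limit or range.

## Working session

There is one attempt and no reset: what is moved stays moved. The work goes in short steps, Python scripts to look and compute and a shell command to move; the robot and the scene stay as the last step left them, time stands still between calls to the robot, and variables do not carry over. Pictures are saved under pics/ and viewed, and the job is handed in when it is done.

```bash
ls; mkdir -p pics
python3 - <<'E'
from plant import env
import cv2,numpy as np
np.set_printoptions(precision=4,suppress=True)
s=env.observe(); print(s)
for n in("scene","top"):
    p,d=env.read_camera(n); cv2.imwrite(f"pics/{n}0.png",p); np.save(f"pics/{n}0.npy",d); c=env.get_calibration(n); print(n,c)
print(env.get_calibration("wrist"), env.observe()["time"])
E
```

```text
pics
{'time': 0.0, 'joints': array([-1.2502,  0.69  , -0.1946,  1.5663,  0.1573,  0.9025, -0.215 ]), 'qvel': array([-0.0012, -0.001 , -0.0003,  0.0007,  0.0018, -0.0009,  0.0011]), 'joint_efforts': array([ -0.0004, -52.7564,  -1.2669, -15.3433,  -0.0525,   0.0065,
         0.0002]), 'eef_pos': array([0.1767, 0.5989, 0.2379]), 'orientation': array([-0.9967,  1.3327,  0.9947]), 'ft_force': array([-0.3443,  0.5019, -0.1589]), 'ft_torque': array([-0.0226, -0.0101, -0.0157]), 'opening': 0.08805592090911617}
scene {'mtx': array([[373.4942,   0.    , 255.0741],
       [  0.    , 373.4942, 194.7763],
       [  0.    ,   0.    ,   1.    ]]), 'dist': array([-0.0106,  0.    ,  0.    ,  0.    ,  0.    ]), 'camera_from_world': array([[-0.227 ,  0.9737,  0.0182,  0.0467],
       [-0.6765, -0.1711,  0.7163,  0.3403],
       [ 0.7006,  0.1503,  0.6976, -1.4532],
       [ 0.    ,  0.    ,  0.    ,  1.    ]])}
top {'mtx': array([[400.9068,   0.    , 252.1251],
       [  0.    , 400.9068, 192.979 ],
       [  0.    ,   0.    ,   1.    ]]), 'dist': array([-0.043,  0.   ,  0.   ,  0.   ,  0.   ]), 'camera_from_world': array([[ 0.0085, -0.9999, -0.0119,  0.1031],
       [ 0.9901,  0.0068,  0.14  , -0.5362],
       [-0.1399, -0.013 ,  0.9901, -0.9617],
       [ 0.    ,  0.    ,  0.    ,  1.    ]])}
{'mtx': array([[276.0224,   0.    , 258.0295],
       [  0.    , 276.0224, 189.898 ],
       [  0.    ,   0.    ,   1.    ]]), 'dist': array([-0.005,  0.   ,  0.   ,  0.   ,  0.   ]), 'mount': array([[ 0.0012,  0.2965, -0.955 , -0.1458],
       [ 0.0002,  0.955 ,  0.2965,  0.0758],
       [ 1.    , -0.0006,  0.0011,  0.0007],
       [ 0.    ,  0.    ,  0.    ,  1.    ]])} 0.1
```

View pics/top0.png

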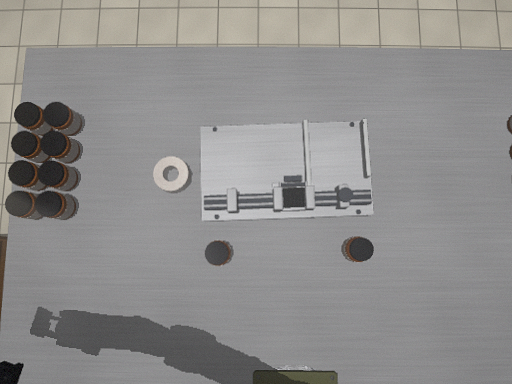

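View pics/scene0.png

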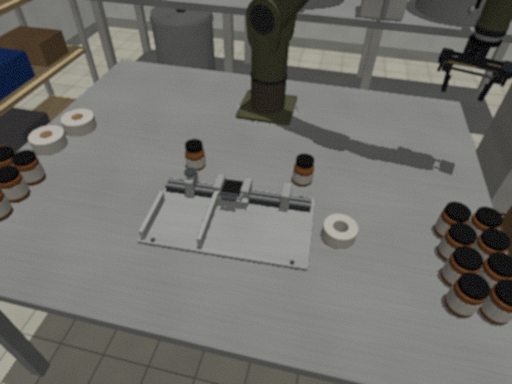

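The top view shows the marked stop (round head near pixel 346,194) at the -y end. The plain stop is at 232,199 and the pad near 294,198. Next I'll zoom in and measure.

```bash
cat > h.py <<'E'
from plant import env
import cv2,numpy as np
np.set_printoptions(precision=4,suppress=True)
def ray(n,uv,z):
    c=env.get_calibration(n); T=np.array(c["camera_from_world"])
    q=cv2.undistortPoints(np.array(uv,float).reshape(-1,1,2),np.array(c["mtx"]),np.array(c["dist"]))[:,0]
    d=np.c_[q[:,0],-q[:,1],-np.ones(len(q))]@T[:3,:3]
    o=-T[:3,:3].T@T[:3,3]
    return o+d*((np.broadcast_to(z,len(q))-o[2])/d[:,2])[:,None]
E
python3 - <<'E'
from h import *
p=cv2.imread("pics/top0.png")
cv2.imwrite("pics/top0z.png",cv2.resize(p[110:230,195:380],None,fx=4.2,fy=4.2,interpolation=cv2.INTER_CUBIC))
g=p.max(2)
m=(g<60).astype(np.uint8); m[:115]=0;m[270:]=0;m[:,:195]=0;m[:,380:]=0
n,l,s,c=cv2.connectedComponentsWithStats(m)
for i in range(1,n):
    if s[i,4]>15: print(s[i],c[i])
E
```

```text
[350 238  23  23 253] [361.9407 248.6206]
```

View pics/top0z.png

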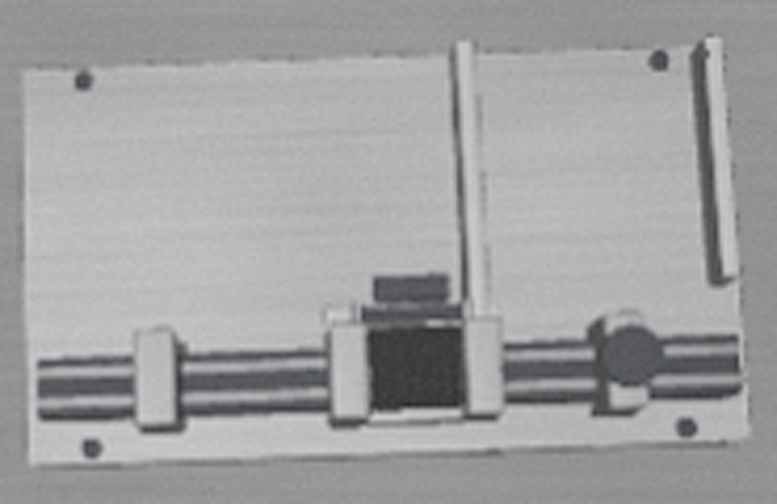

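The zoomed view shows the bed corners, both shoulders (zoom 349,370 and 484,366), the pad (417,368), the plain stop (157,378) and the round head (632,354). I'll cast rays through these.

Run:
```python
from h import *
Z=np.array([[23,70],[30,465],[748,440],[157,378],[632,354],[349,370],[484,366],[417,368],[85,80],[92,448],[686,427],[659,60]],float)
z=np.array([.012,.012,.012,.072,.089,.07,.07,.06,.012,.012,.012,.012])
nm="TL BL BR plain head shL shR pad s1 s2 s3 s4".split()
P=ray("top",(Z+.5)/4.2-.5+[195,110],z)
for a,b in zip(nm,P): print(a,b)
d=P[4]-P[3]; print("rail dir +y", -d/np.linalg.norm(d[:2]), "yaw deg",np.degrees(np.arctan2(d[0],-d[1])))
cm=(P[5]+P[6])/2; print("carr",cm,"to head",np.linalg.norm((cm-P[4])[:2]),"stops",np.linalg.norm(d[:2]))
e=P[9]-P[10]; print("yaw bed",np.degrees(np.arctan2(-e[0],e[1])))
p,dd=cv2.imread("pics/scene0.png"),0
cv2.imwrite("pics/scene0z.png",cv2.resize(p[160:270,135:325],None,fx=4,fy=4,interpolation=cv2.INTER_CUBIC))
d=np.load("pics/top0.npy"); 
print(d[190:206,290:298:3])
```

```text
TL [0.7155 0.2461 0.012 ]
BL [0.468 0.235 0.012]
BR [ 0.4863 -0.1995  0.012 ]
plain [0.5142 0.1551 0.072 ]
head [ 0.5276 -0.1133  0.089 ]
shL [0.5199 0.0451 0.07  ]
shR [ 0.5227 -0.0323  0.07  ]
pad [0.5226 0.0052 0.06  ]
s1 [0.7091 0.207  0.012 ]
s2 [0.4787 0.1977 0.012 ]
s3 [ 0.494 -0.162  0.012]
s4 [ 0.7242 -0.152   0.012 ]
rail dir +y [-0.0497  0.9988 -0.0633] yaw deg 2.8482805126747484
carr [0.5213 0.0064 0.07  ] to head 0.11983671683971711 stops 0.2687216880487026
yaw bed 2.43540272710365
[[0.972  0.9784 0.9761]
 [0.     0.9799 0.9774]
 [0.9773 0.9762 0.9765]
 [0.9758 0.9761 0.9769]
 [0.9746 0.9768 0.9765]
 [0.9727 0.9739 0.9748]
 [0.9777 0.9763 0.9744]
 [0.9719 0.9756 0.9764]
 [0.9745 0.9722 0.9769]
 [0.9704 0.9722 0.9742]
 [0.9713 0.9724 0.9699]
 [0.969  0.9734 0.9728]
 [0.9721 0.976  0.9721]
 [0.9695 0.9714 0.9707]
 [0.9731 0.9702 0.9714]
 [0.9725 0.9708 0.9739]]
```

View pics/scene0z.png

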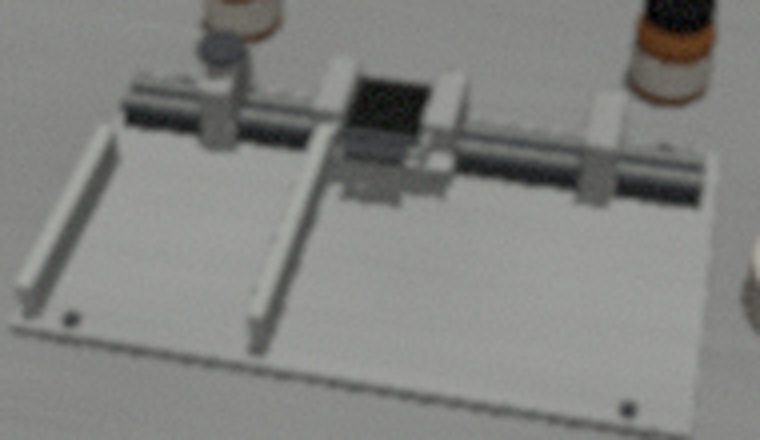

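```bash
cat >> h.py <<'E'
from scipy.spatial.transform import Rotation as R
FY=np.array([-np.sin(np.radians(2.6)),np.cos(np.radians(2.6)),0]); FX=np.array([FY[1],-FY[0],0])
# print rotation (tool frame rotvec /0.5) and shift (tool frame) to get to world target with tool x down, z along +-FY
def plan(tgt,yflip=1):
    s=env.observe(); r=R.from_rotvec(s["orientation"]); M=r.as_matrix()
    print("t",s["time"],"pos",s["eef_pos"],"F",s["ft_force"],"open",s["opening"]); print("tool axes cols\n",M)
    for sg in(1,-1):
        X=np.array([0,0,-1.]);Z=sg*FY;Y=np.cross(Z,X)
        G=np.c_[X,Y,Z]; rv=(r.inv()*R.from_matrix(G)).as_rotvec()
        print("sg",sg,"turn deg",np.degrees(rv),"units",rv/.5)
        print("shift in goal axes units",G.T@(np.array(tgt)-s["eef_pos"])/.075, "in present axes",M.T@(np.array(tgt)-s["eef_pos"])/.075)
E
python3 -c "
from h import *
plan([.515,.003,.15])"
```

```text
t 0.1 pos [0.1767 0.5989 0.238 ] F [ 0.8081 -0.1227  0.2051] open 0.08839729553070956
tool axes cols
 [[-0.0003 -0.9592  0.2829]
 [-0.0015  0.2829  0.9592]
 [-1.     -0.0001 -0.0016]]
sg 1 turn deg [-19.0316  -0.0906  -0.0089] units [-0.6643 -0.0032 -0.0003]
shift in goal axes units [ 1.1734 -4.1456 -8.1424] in present axes [ 1.1841 -6.574  -6.3436]
sg -1 turn deg [160.9684  -0.0126   0.1285] units [ 5.6189 -0.0004  0.0045]
shift in goal axes units [1.1734 4.1456 8.1424] in present axes [ 1.1841 -6.574  -6.3436]
```

```bash
python3 -m pendant '[[[-0.22,0,0,0,0,0,1],[-0.22,0,0,0,0,0,1],[-0.22,0,0,0,0,0,1],[0,0,0,0,-0.1,-0.2,1],[0,0,0,0,-0.2,-0.4,1],[0,0,0,0,-0.2,-0.4,1],[0,0,0,0,-0.2,-0.4,1],[0,0,0,0,-0.2,-0.4,1],[0,0,0,0,-0.2,-0.4,1],[0,0,0,0,-0.2,-0.4,1],[0,0,0,0,-0.2,-0.4,1],[0,0,0,0,-0.2,-0.4,1]]]' 30
python3 -c "
from h import *
plan([.515,.003,.15])"
```

```text
time: 1.1
eef_pos: [0.3156, 0.3485, 0.2385]
orientation: [-1.241, 1.189, 1.241]
ft_force: [0.5, -0.8, -0.3]
opening: 0.0106
t 1.1 pos [0.3156 0.3485 0.2385] F [ 0.4511 -0.7691 -0.2849] open 0.010556251598069616
tool axes cols
 [[-0.0002 -0.9991 -0.0434]
 [-0.0004 -0.0434  0.9991]
 [-1.      0.0002 -0.0004]]
sg 1 turn deg [-0.1122 -0.0231 -0.0133] units [-0.0039 -0.0008 -0.0005]
shift in goal axes units [ 1.1806 -2.4467 -4.723 ] in present axes [ 1.182  -2.4562 -4.7178]
sg -1 turn deg [179.8878  -0.0209   0.0362] units [ 6.2793 -0.0007  0.0013]
shift in goal axes units [1.1806 2.4467 4.723 ] in present axes [ 1.182  -2.4562 -4.7178]
```

```bash
python3 -m pendant '[[[0,0,0,0,-0.22,-0.42,1],[0,0,0,0,-0.22,-0.42,1],[0,0,0,0,-0.22,-0.42,1],[0,0,0,0,-0.22,-0.42,1],[0,0,0,0,-0.22,-0.42,1],[0,0,0,0,-0.22,-0.42,1],[0,0,0,0,-0.22,-0.42,1],[0,0,0,0,-0.22,-0.42,1],[0,0,0,0,-0.22,-0.42,1],[0,0,0,0,-0.1,-0.2,1],[0,0,0,0,0,0,1],[0,0,0,0,0,0,1]]]'
python3 -c "
from h import *
plan([.515,.003,.15])
s=env.observe();p,d=env.read_camera('wrist');cv2.imwrite('pics/w1.png',p);np.save('pics/w1.npy',d)
p,d=env.read_camera('top');cv2.imwrite('pics/t1.png',p)"
```

```text
time: 2.1
eef_pos: [0.4838, 0.0581, 0.2383]
orientation: [-1.239, 1.19, 1.24]
ft_force: [-0.2, 1.0, 0.1]
opening: 0.0003
t 2.1 pos [0.4838 0.0581 0.2383] F [-0.248   0.9738  0.1391] open 0.0002809399503828289
tool axes cols
 [[-0.0008 -0.9992 -0.0407]
 [ 0.0002 -0.0407  0.9992]
 [-1.      0.0008  0.0003]]
sg 1 turn deg [-0.2653  0.0145 -0.0466] units [-0.0093  0.0005 -0.0016]
shift in goal axes units [ 1.178  -0.382  -0.7525] in present axes [ 1.1775 -0.3865 -0.751 ]
sg -1 turn deg [179.7347  -0.0731  -0.0227] units [ 6.2739 -0.0026 -0.0008]
shift in goal axes units [1.178  0.382  0.7525] in present axes [ 1.1775 -0.3865 -0.751 ]
```

View pics/w1.png

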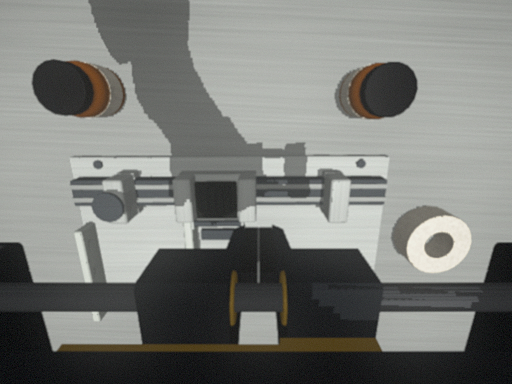

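The wrist view shows the pad near 217,200, the shoulders at 184 and 247, the head at 109,207 and the fingertips near 259,229. I'll cross-check my positions from it.

```bash
cat >> h.py <<'E'
def wray(uv,z,pos,rv):
    c=env.get_calibration("wrist"); m=np.array(c["mount"]); W=np.eye(4); W[:3,:3]=R.from_rotvec(rv).as_matrix(); W[:3,3]=pos; W=W@m
    q=cv2.undistortPoints(np.array(uv,float).reshape(-1,1,2),np.array(c["mtx"]),np.array(c["dist"]))[:,0]
    d=np.c_[q[:,0],-q[:,1],-np.ones(len(q))]@W[:3,:3].T; o=W[:3,3]
    return o+d*((np.broadcast_to(z,len(q))-o[2])/d[:,2])[:,None]
E
python3 - <<'E'
from h import *
s=env.observe()
p=cv2.imread("pics/w1.png")
cv2.imwrite("pics/w1z.png",cv2.resize(p[145:255,65:265],None,fx=4,fy=4,interpolation=cv2.INTER_CUBIC))
print(s["eef_pos"])
uv=[[109,207],[184,199],[247,198],[217,200],[339,197],[98,164.5],[361,163]]
print(wray(uv,[.089,.07,.07,.06,.072,.012,.012],s["eef_pos"],s["orientation"]))
E
```

```text
[0.4832 0.0602 0.2386]
[[ 0.5272 -0.1083  0.089 ]
 [ 0.5203 -0.0272  0.07  ]
 [ 0.5156  0.0486  0.07  ]
 [ 0.5234  0.0111  0.06  ]
 [ 0.5086  0.1584  0.072 ]
 [ 0.4962 -0.1594  0.012 ]
 [ 0.4777  0.2015  0.012 ]]
```

View pics/w1z.png

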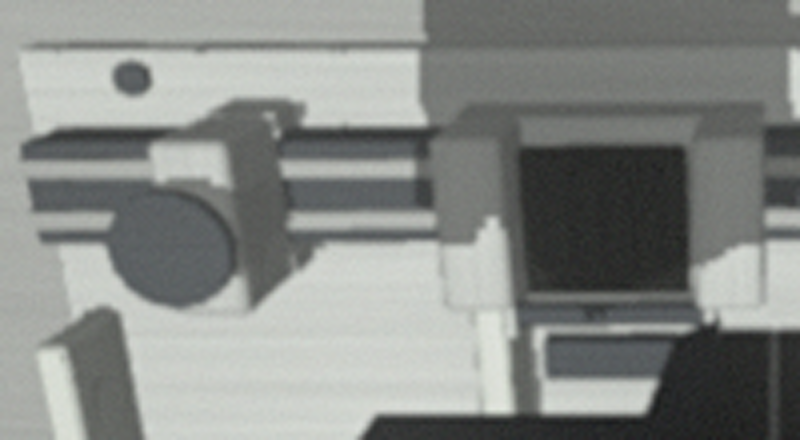

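```bash
python3 -m pendant '[[[0,0,0,0.1,-0.13,-0.26,1],[0,0,0,0.25,-0.13,-0.26,1],[0,0,0,0.25,-0.13,-0.26,1],[0,0,0,0.25,0,0,1],[0,0,0,0.25,0,0,1],[0,0,0,0.25,0,0,1],[0,0,0,0.2,0,0,1],[0,0,0,0.2,0,0,1],[0,0,0,0.1,0,0,1],[0,0,0,0,0,0,1],[0,0,0,0,0,0,1],[0,0,0,0,0,0,1]]]'
python3 -c "
from h import *
plan([.515,.0035,.065])
s=env.observe();p,d=env.read_camera('wrist');cv2.imwrite('pics/w2.png',p)
p,d=env.read_camera('top');cv2.imwrite('pics/t2.png',cv2.resize(p[110:270,195:395],None,fx=4,fy=3.75*4/3.75))"
```

```text
time: 3.2
eef_pos: [0.5161, 0.0023, 0.1007]
orientation: [-1.242, 1.187, 1.241]
ft_force: [-0.5, 0.5, 1.0]
opening: 0.0008
t 3.2 pos [0.5161 0.0023 0.1007] F [-0.4723  0.4582  0.9677] open 0.0007995277924346055
tool axes cols
 [[ 0.0012 -0.999  -0.0442]
 [ 0.0005 -0.0442  0.999 ]
 [-1.     -0.0012  0.0004]]
sg 1 turn deg [-0.067   0.0249  0.0675] units [-0.0023  0.0009  0.0024]
shift in goal axes units [0.4762 0.0135 0.0161] in present axes [0.4762 0.0141 0.0159]
sg -1 turn deg [179.933    0.106   -0.0391] units [ 6.2808  0.0037 -0.0014]
shift in goal axes units [ 0.4762 -0.0135 -0.0161] in present axes [0.4762 0.0141 0.0159]
```

View pics/w2.png

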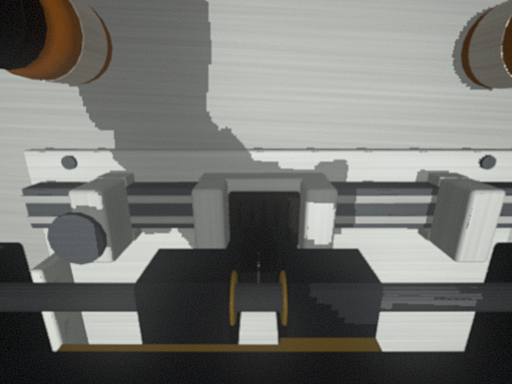

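Run:
```python
from h import *
p=cv2.imread("pics/w2.png")
cv2.imwrite("pics/w2z.png",cv2.resize(p[145:275,180:350],None,fx=4.5,fy=4.5,interpolation=cv2.INTER_CUBIC))
s=env.observe();print(s["eef_pos"])
# shoulder outer/inner edges at z=.07, at row ~225
P=wray([[194.5,230],[229,230],[301,225],[335,225],[79,238]],[.07]*4+[.089],s["eef_pos"],s["orientation"])
print(P); print((P-s["eef_pos"])@FY*1000,(P-s["eef_pos"])@FX*1000)
```

```text
[0.5162 0.0019 0.1008]
[[ 0.5268 -0.0421  0.07  ]
 [ 0.5257 -0.0179  0.07  ]
 [ 0.5197  0.0322  0.07  ]
 [ 0.5186  0.0559  0.07  ]
 [ 0.5263 -0.1111  0.089 ]]
[ -44.4056  -20.1819   30.1589   53.8756 -113.2771] [8.541  8.5641 4.8014 4.8381 4.9766]
```

View pics/w2z.png

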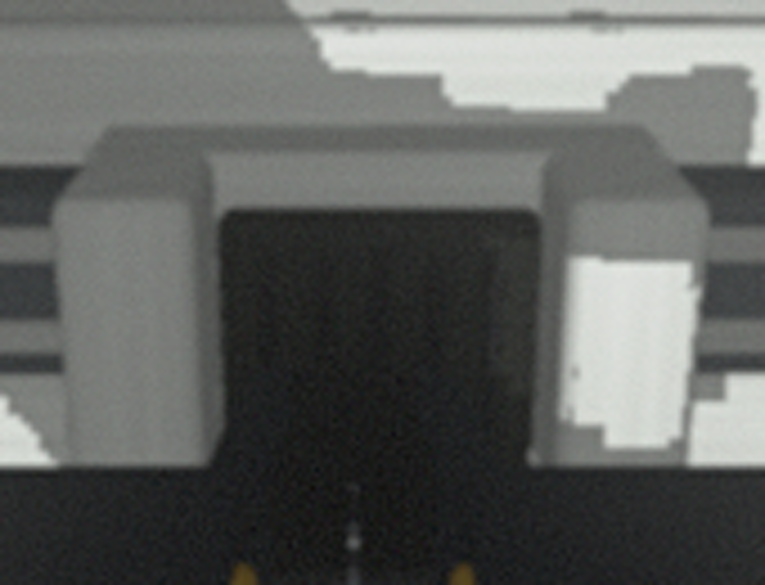

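View pics/t2.png

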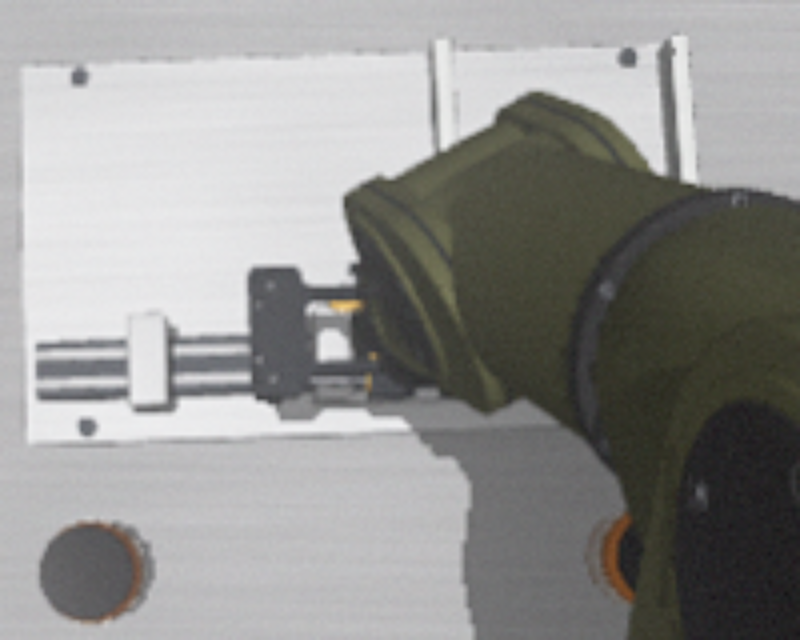

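```bash
python3 -m pendant '[[[0,0,0,0.1,0,0.015,1],[0,0,0,0.15,0,0,1],[0,0,0,0.12,0,0,1],[0,0,0,0.08,0,0,1],[0,0,0,0.03,0,0,1],[0,0,0,0,0,0,1],[0,0,0,0,0,0,1],[0,0,0,0,0,0,1]]]'
python3 -c "
from h import *
plan([.515,.003,.055])"|head -2
```

```text
time: 3.97
eef_pos: [0.5159, 0.0027, 0.0642]
orientation: [-1.241, 1.188, 1.241]
ft_force: [0.4, -0.1, 0.2]
opening: 0.0003
t 3.9667 pos [0.5159 0.0027 0.0642] F [ 0.3597 -0.0621  0.2269] open 0.0002768866763561658
tool axes cols
```

```bash
python3 -m pendant '[[[0,0,0,0.03,0,0,1],[0,0,0,0.03,0,0,1],[0,0,0,0,0,0,1],[0,0,0,0,0,0,1]]]'
python3 -m pendant '[[[0,0,0,0.02,0,0,1],[0,0,0,0,0,0,1],[0,0,0,0,0,0,1]]]'
```

```text
time: 4.3
eef_pos: [0.516, 0.0027, 0.0597]
orientation: [-1.241, 1.188, 1.24]
ft_force: [1.2, 0.1, 2.9]
opening: 0.0006
time: 4.55
eef_pos: [0.5159, 0.0027, 0.0585]
orientation: [-1.241, 1.188, 1.24]
ft_force: [-0.9, 0.5, 7.4]
opening: 0.0005
```

```bash
python3 -m pendant '[[[0,0,0,0.02,0,0,1],[0,0,0,0,0,0,1],[0,0,0,0,0,0,1]]]'
python3 -m pendant '[[[0,0,0,0.02,0,0,1],[0,0,0,0,0,0,1],[0,0,0,0,0,0,1]]]'
```

```text
time: 4.8
eef_pos: [0.5159, 0.0027, 0.0572]
orientation: [-1.242, 1.188, 1.24]
ft_force: [-1.2, -0.2, 10.6]
opening: 0.0003
time: 5.05
eef_pos: [0.5159, 0.0027, 0.0558]
orientation: [-1.242, 1.188, 1.24]
ft_force: [-1.8, -0.4, 11.6]
opening: 0.0006
```

```bash
python3 -m pendant '[[[0,0,0,0.015,0,0,1],[0,0,0,0,0,0,1],[0,0,0,0,0,0,1]]]'
python3 -m pendant '[[[0,0,0,0.008,0,0,1],[0,0,0,0,0,0,1],[0,0,0,0,0,0,1]]]'
```

```text
time: 5.3
eef_pos: [0.5158, 0.0027, 0.0547]
orientation: [-1.242, 1.188, 1.24]
ft_force: [-0.7, -0.1, 10.9]
opening: 0.0007
time: 5.55
eef_pos: [0.5159, 0.0027, 0.0542]
orientation: [-1.242, 1.188, 1.24]
ft_force: [-2.3, -0.3, 11.3]
opening: 0.0005
```

```bash
python3 -m pendant '[[[0,0,0,0,0,-0.02,1],[0,0,0,0,0,-0.02,1],[0,0,0,0,0,-0.02,1],[0,0,0,0,0,-0.02,1],[0,0,0,0,0,-0.02,1],[0,0,0,0,0,-0.02,1]]]'
python3 -m pendant '[[[0,0,0,0,0,-0.02,1],[0,0,0,0,0,-0.02,1],[0,0,0,0,0,-0.02,1],[0,0,0,0,0,-0.02,1]]]'
```

```text
time: 6.05
eef_pos: [0.5163, -0.0054, 0.0542]
orientation: [-1.241, 1.186, 1.241]
ft_force: [-2.1, 1.8, 11.3]
opening: 0.0008
time: 6.38
eef_pos: [0.5165, -0.0114, 0.0542]
orientation: [-1.242, 1.186, 1.241]
ft_force: [-1.3, 1.9, 11.4]
opening: 0.0004
```

```bash
python3 -m pendant '[[[0,0,0,0,0,-0.03,1],[0,0,0,0,0,-0.03,1],[0,0,0,0,0,-0.03,1],[0,0,0,0,0,-0.03,1],[0,0,0,0,0,-0.03,1],[0,0,0,0,0,-0.03,1],[0,0,0,0,0,-0.03,1],[0,0,0,0,0,-0.03,1],[0,0,0,0,0,-0.03,1],[0,0,0,0,0,-0.03,1],[0,0,0,0,0,-0.03,1]]]'
python3 -m pendant '[[[0,0,0,0,0,-0.02,1],[0,0,0,0,0,-0.02,1],[0,0,0,0,0,-0.02,1],[0,0,0,0,0,-0.02,1]]]'
python3 -c "
from h import *
p,d=env.read_camera('wrist');cv2.imwrite('pics/w3.png',p)"
```

```text
time: 7.3
eef_pos: [0.5176, -0.0362, 0.0542]
orientation: [-1.242, 1.186, 1.241]
ft_force: [-2.2, 1.5, 12.3]
opening: 0.0006
time: 7.63
eef_pos: [0.5179, -0.0422, 0.0542]
orientation: [-1.242, 1.186, 1.241]
ft_force: [-2.3, 2.0, 11.3]
opening: 0.0008
```

View pics/w3.png

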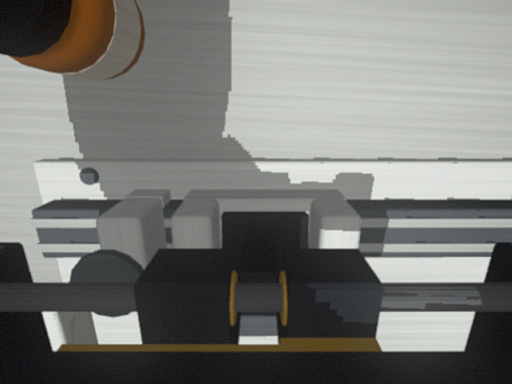

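The carriage is following the fingers. Its left shoulder (col 175) is still a small gap away from the stop block (right edge near col 163).

```bash
python3 -m pendant '[[[0,0,0,0,0,-0.02,1],[0,0,0,0,0,-0.02,1],[0,0,0,0,0,-0.02,1],[0,0,0,0,0,-0.02,1],[0,0,0,0,0,-0.02,1]]]'
python3 -m pendant '[[[0,0,0,0,0,-0.02,1],[0,0,0,0,0,-0.02,1],[0,0,0,0,0,-0.02,1]]]'
```

```text
time: 8.1
eef_pos: [0.5182, -0.0497, 0.0542]
orientation: [-1.242, 1.186, 1.241]
ft_force: [-1.8, 1.2, 11.9]
opening: 0.0006
time: 8.35
eef_pos: [0.5184, -0.0542, 0.0542]
orientation: [-1.242, 1.187, 1.241]
ft_force: [-1.8, 1.1, 11.9]
opening: 0.0006
```

```bash
python3 -m pendant '[[[0,0,0,0,0,-0.015,1],[0,0,0,0,0,-0.015,1],[0,0,0,0,0,-0.015,1]]]'
python3 -m pendant '[[[0,0,0,0,0,-0.015,1],[0,0,0,0,0,-0.015,1],[0,0,0,0,0,-0.015,1]]]'
python3 -m pendant '[[[0,0,0,0,0,-0.015,1],[0,0,0,0,0,-0.015,1],[0,0,0,0,0,0,1]]]'
```

```text
time: 8.6
eef_pos: [0.5185, -0.0562, 0.0542]
orientation: [-1.241, 1.184, 1.243]
ft_force: [-2.0, 6.0, 11.5]
opening: 0.0004
time: 8.85
eef_pos: [0.5187, -0.0571, 0.0541]
orientation: [-1.241, 1.181, 1.246]
ft_force: [-2.6, 9.5, 12.2]
opening: 0.0007
time: 9.1
eef_pos: [0.519, -0.0594, 0.0542]
orientation: [-1.241, 1.181, 1.245]
ft_force: [-2.2, 8.6, 11.7]
opening: 0.0006
```

```bash
python3 -c "
from h import *
s=env.observe();print(s['eef_pos'],s['ft_force'])
p,d=env.read_camera('wrist');cv2.imwrite('pics/w4.png',cv2.resize(p[150:260,60:380],None,fx=2.5,fy=2.5,interpolation=cv2.INTER_CUBIC))"
```

```text
[ 0.519  -0.0594  0.0542] [-2.164   8.5535 11.6725]
```

View pics/w4.png

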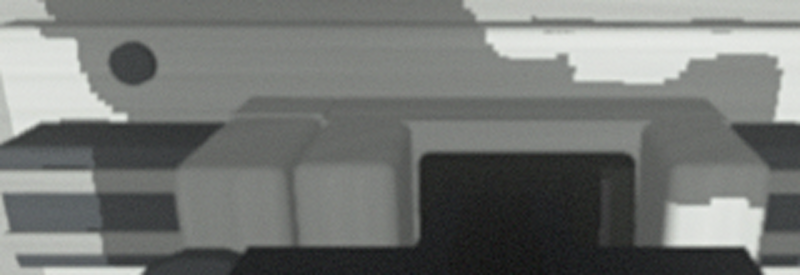

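The stop block and the left shoulder meet at zoomed col 292, with no gap visible. I'll lift straight up, slowly at first.

```bash
python3 -m pendant '[[[0,0,0,-0.02,0,0,1],[0,0,0,-0.03,0,0,1],[0,0,0,-0.03,0,0,1],[0,0,0,-0.04,0,0,1],[0,0,0,-0.1,0,0,1],[0,0,0,-0.2,0,0,1],[0,0,0,-0.2,0,0,1],[0,0,0,-0.2,0,0,1],[0,0,0,-0.3,0,0,1],[0,0,0,-0.3,0,0,1],[0,0,0,-0.3,0,0,1],[0,0,0,0,0,0,1]]]'
python3 -m pendant '[[[0,0,0,-0.2,0,0.4,1],[0,0,0,0,0,0.4,1],[0,0,0,0,0,0.4,1],[0,0,0,0,0,0.3,1],[0,0,0,0,0,0.3,1],[0,0,0,0,0,0,1],[0,0,0,0,0,0,1],[0,0,0,0,0,0,1]]]'
python3 -c "
from h import *
s=env.observe()
p,d=env.read_camera('wrist');cv2.imwrite('pics/w5.png',p)
p,d=env.read_camera('top');cv2.imwrite('pics/t5.png',p)
p,d=env.read_camera('scene');cv2.imwrite('pics/s5.png',cv2.resize(p[120:280,130:370],None,fx=3.3,fy=3.3,interpolation=cv2.INTER_CUBIC))
print(env.observe()['qvel'],s['ft_force'])"
```

```text
time: 10.15
eef_pos: [0.5206, -0.0647, 0.186]
orientation: [-1.244, 1.185, 1.235]
ft_force: [0.3, -0.6, -0.6]
opening: 0.0003
time: 10.82
eef_pos: [0.5124, 0.0692, 0.1968]
orientation: [-1.241, 1.191, 1.24]
ft_force: [-0.4, 0.1, -0.5]
opening: 0.0005
[-0.0011 -0.0032 -0.0067 -0.0009 -0.0012  0.0002 -0.0001] [-0.4402  0.0733 -0.5439]
```

View pics/w5.png

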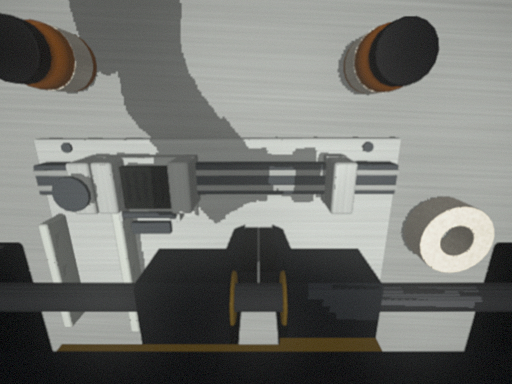

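View pics/s5.png

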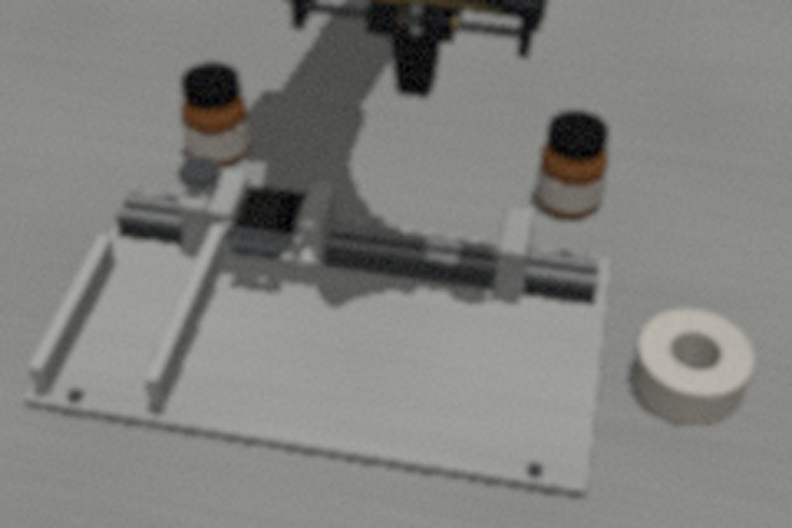

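View pics/t5.png

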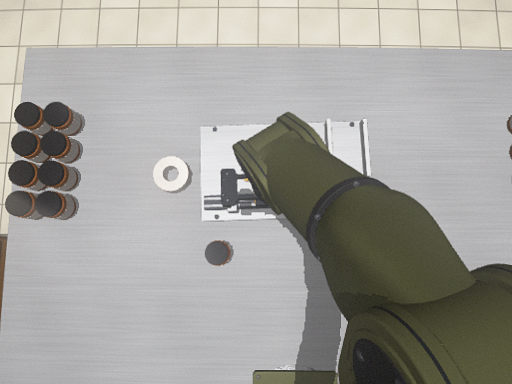

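The carriage sits against the marked stop and the pad is free. I'll check the distance numerically.

Run:
```python
from h import *
s=env.observe(); print(s["eef_pos"])
p=cv2.imread("pics/w5.png"); cv2.imwrite("pics/w5z.png",cv2.resize(p[130:230,30:220],None,fx=4.2,fy=4.2,interpolation=cv2.INTER_CUBIC))
P=wray([[105,187],[182,186],[71,193]],[.07,.07,.089],s["eef_pos"],s["orientation"])
print(P, ((P[0]+P[1])/2-P[2])@FY)
```

```text
[0.5127 0.069  0.197 ]
[[ 0.5249 -0.0889  0.07  ]
 [ 0.5205 -0.0092  0.07  ]
 [ 0.5262 -0.112   0.089 ]] 0.06298961514536547
```

View pics/w5z.png

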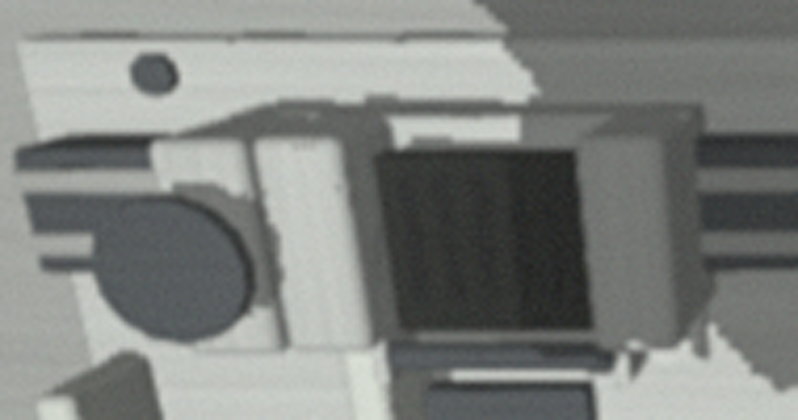

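The measured centre distance is 63 mm, which agrees with the 62 mm butted value, and the blocks are visibly touching. The pad looks level. I'm handing in.

```bash
python3 -c "
from plant import env
print(env.sign_off(), env.observe()['time'])"
```

```text
the job is handed in; nothing more can be done
the job is handed in; nothing more can be done
```

I set the lane guide and handed the job in at about 11 s. With the fingers shut, I pressed the pad about 5.5 mm down, judging the depth from where the force levelled off at about 11 N. I then pushed the carriage about 58 mm at around 2 N to the marked stop at the -y end, where the side force rose to about 9 N. After that I lifted straight up and moved clear.

**Last checks:**
- **Carriage:** the wrist picture showed no gap at the stop. The centres measured 63 mm apart (62 mm when butted), good to about 2 mm.
- **Pad:** it looked level and up again. I could only judge this by eye, not read its angle.
- **Jars and label roll:** they stood where they were, judged by eye. In the final top view the arm hid jar_b, so that jar was checked only in the scene and wrist pictures.
- **Robot:** it touched nothing (under 1 N at the wrist).

After the carriage butted, the fingertips slid about 3 mm across the pad. The carriage was already against the stop, so this made no difference. No check failed.

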